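Seat a stage top on its kinematic base

ROBOT

A 6-joint arm with a two-finger parallel gripper is mounted at the origin on the work surface. World frame = base frame: x ahead of the robot, y to its left, z up, the work surface at z = 0. Lengths are in m, angles in rad, forces in N, time in s.
With the tool pointing down it reaches from about 0.375 to 0.9 m from the base axis. Payload 3.1 kg.
Tool frame: the origin (TCP) lies at the very end of the fingers, on their centre line; the grasp point (between the pads) lies 19 mm behind it; z points along the fingers, y is the direction in which the jaws open and shut (so a half turn about z gives the same grasp; the last joint's range is limited). The gripper opens to 85 mm and grips with 20 to 120 N. Pads are 22 mm wide; open, the fingers measure 114 mm over their backs; the gripper's body (76 mm by 85 mm) begins 54 mm behind the grasp point. The pads swing forward as they close: fully open they stand 13 mm farther back than shut.
Start: joints at [1.159, 0.527, 1.433, -0, 1.181, -0.178], TCP at [0.144, 0.608, 0.231] pointing down, gripper open.
Joint ranges: [-3.08, 3.08], [-0.75, 2.2], [0.22, 2.44], [-1.43, 4.57], [0, 2.65], [-2.85, 2.85]. Speed limits (rad/s): [2.79, 2.79, 3.14, 3.14, 3.14, 3.14].

INTERFACE

Orientations are given as a unit quaternion [x, y, z, w].
In Python, from station import manip gives the robot as it stands. The module is installed in compiled form; this text tells all that it offers.
- The arm moves only by the tool send_rows, never from a script. Its argument "commands" is a list of rows, each an object with "delta_pos": the shift along the world's x, y, z in cm, a list of three; "yaw": the turn about the world's z in rad. A call has 1 to 10 rows; each row shifts and turns the pose as measured when the row begins; what a row does not reach is not made up. A row lasts 1/8 s, in which the tool goes at most 62.5 mm and 10.7 degrees, less where a joint would pass 70% of its speed; a pose out of reach is approached as far as the arm can. A call is refused whole if a number of a shift passes 6.25 or a number of a turn 0.188, either way. A call with a gripper value outside its range is refused whole. "grip" is the closure, from -1 (fully open) to 1 (shut), set as the call begins (left out, the last holds). The fingers move at their own pace and stop on an object; "force" is the grip in N (left out, the last holds). Time passes only in rows, so rows that do not move let the fingers close. It gives the time, the measured TCP pose, the force and the opening at its end, in the units of the state.
- manip.sense(): the state, without advancing time (a new reading comes with each control period).
- manip.snapshot(name): name is "scene" or "top" or "wrist"; returns the picture (384x512x3 uint8, blue, green, red); there is no depth.
- manip.get_calibration(name): a dict with "fx", "fy", "cx", "cy" (pixels), "world_to_cam" (4x4, takes a point from world to camera coordinates); the wrist camera has in their place "mount" (4x4, takes a point from camera to tool coordinates, whose origin is the TCP and whose axes are the flange's). Camera axes: x right, y down, z forward; pixel columns grow to the right and rows downward; lengths in m; the calibration is good to about 2 mm. A picture is of the moment at which its call begins: read the wrist's pose just before it. get_calibration takes no time and is no camera call.
- manip.sign_off(): hands the job in, once; it reports no verdict.
The state is a dict: "t": time; "q": joint angles; "qd": joint speeds; "tau": joint torques, N m; "tcp_pos": TCP position; "tool_rot": TCP orientation; "force": force on the tool from outside, world axes, zero at the start; "ft_torque": the same for the moment, N m; "finger_gap": opening from 0.0 (shut) to 1.0 (fully open).
Only numpy, scipy, OpenCV 4.12 (cv2) and the standard library are available. Lean on these libraries where they do the work, as an engineer would, in place of code of your own. Each camera call takes 0.05 s, during which the arm holds its last target. There are 200 camera calls.

TASK

Put the aluminium stage top on the white kinematic base. First loosen the red wing nut (anticlockwise, about a quarter turn to its stop) and swing the hinged bolt right out of its slotted lug, then lower the stage top gently by its grip bar so that its three ball feet settle fully home in the cone, groove and flat seats, orange mark over orange mark, and let go. Leave the other things on the bench where they are.

Things in the scene. Friction and masses are not known exactly. Their poses are not given: they have to be found in the camera images.
- base: White kinematic base fixed to the bench, 150 x 150 mm, deck 45 mm high, with three brass seats up to 59 mm. Origin on the bench, z up; block centred at x = 5 mm. Orange mark at the +x end of the deck; at the -x end, towards the robot, a dark slotted lug (two cheeks 60 mm high with a lip to 75 mm, 44 mm wide) reaches x = -111 mm. Place and yaw differ each time.
- seat_cone (a point): Conical seat (8-sided funnel, 26 mm across its mouth, walls 35 deg from vertical): the point where the centre of a seated ball foot lies, 58 mm above the bench, at (-45, 45) mm in the base's x, y
- seat_groove (a point): V-groove seat, 34 mm long along the base's y (it runs towards the cone), 26 mm across its mouth: where the centre of the seated ball lies, at (-45, -45, 58) mm in the base's frame
- seat_flat (a point): Flat round pad 32 mm across, at the orange-marked end: where the centre of the seated ball lies, 10 mm above the pad, at (55, 0, 58) mm in the base's frame
- nut (a joint): Red wing nut on the swing bolt, rad: 0 = tight, 1.57 = fully loosened (stop). Grows anticlockwise seen from above; friction 0.03 N m. Starts between 0 and 0.25. A cross-bar under the nut (32 x 8 x 8 mm, at right angles to the wings) hooks behind a lip on the lug (0.2 rad of play), so the bolt swings out only with the nut past about 1.15.
- nut_grip (a point): Middle of the wing nut's wings, 94 mm above the bench while the bolt stands upright. The wings form one flat upright blade, 58 mm long along this point's x, 10 mm thick along its y, from 14 mm below to 13 mm above the point. At nut = 0 the blade runs along the base's x; it turns with the nut and swings with the bolt.
- bolt (a joint): Hinged eyebolt (8 mm steel rod, 84 mm long) in the lug's slot, rad: 0 = upright (start), 1.45 = swung right out, lying just above the bench towards the base's -x. Hinge along the base's y. Pushed more than about 0.35 from upright it drops the rest by its own weight. Upright, it stands in the way of the stage top.
- bolt_hinge (a point): Pivot of the eyebolt, at (-88, 0, 20) mm in the base's frame
- stage_grip (a point): Centre of the stage top's black grip bar, with the stage top's axes (z up). Bar 70 mm long along x, 14 mm thick along y, 22 mm tall, 11 mm above and below the point. The plate's top is 31 mm below the point, the undersides of the feet 69 mm below. Seated: axes parallel to the base's, this point at (-10, 0, 117) mm in the base's frame.
- stage_plate (a point): Centre of the stage top's plate, 35 mm below the bar's centre: loose aluminium plate 180 x 140 x 8 mm (x, y, z), about 0.5 kg, on three steel ball feet of 20 mm diameter. An orange mark lies at its +x end, over the single foot; that end goes to the orange-marked end of the base.
- foot_cone (a point): Centre of the ball foot that belongs in the cone, at (-35, 45, -59) mm from the centre of the grip bar
- foot_groove (a point): Centre of the ball foot that belongs in the groove, at (-35, -45, -59) mm from the centre of the grip bar
- foot_flat (a point): Centre of the ball foot that belongs on the flat pad, at (65, 0, -59) mm from the centre of the grip bar
- vial_mid (a point): Bystander, to be left alone: white screw-top vial, 32 mm across, 75 mm tall, standing between base and stage top; point half-way up
- slidebox_mid (a point): Bystander, to be left alone: blue and white slide box 75 x 50 x 26 mm; its centre
- tipbox_mid (a point): Bystander, to be left alone: blue and yellow pipette-tip box 85 x 120 x 67 mm; its centre
- dish_mid (a point): Bystander, to be left alone: clear shallow dish, 90 mm across, 16 mm tall; its centre
- capring_mid (a point): Bystander, to be left alone: aluminium lens ring, 60 mm across, 25 mm tall; its centre
- driver_grip (a point): Bystander, to be left alone: screwdriver 180 mm long lying along its x; middle of the handle
- knobdisc_mid (a point): Bystander, to be left alone: turned aluminium disc with a black top, 54 mm across, 47 mm tall; its centre

How it is judged:
On the way, in this order (a step that is already met when the one before it is completed fails the run):
1. the wing nut is loosened (turned past 1.15 rad) while the bolt still stands in its slot (value of joint nut above 1.15 rad and value of joint bolt below 0.5 rad), for 0.1 s.
2. the bolt is swung out of the lug (past 1.2 rad) (value of joint bolt above 1.2 rad), for 0.2 s.
At the end, for the whole second after the job is handed in: Each of the three ball feet lies within 3 mm of its seated position in the cone, in the groove and on the flat; the stage top is at rest; the bolt is still swung out (past 1.2 rad) (distance between foot_cone and seat_cone below 0.003 m and distance between foot_groove and seat_groove below 0.003 m and distance between foot_flat and seat_flat below 0.003 m and value of joint bolt above 1.2 rad and linear speed of stage below 0.01 m/s and angular speed of stage below 0.05 rad/s); the robot touches nothing.
It fails at once if the stage top is pressed hard onto the base (contact force over 120 N) (contact force between stage and base above 120 N).
It fails at once if the stage top is dropped into its seats (faster than 0.3 m/s within 30 mm of them) (distance between foot_flat and seat_flat below 0.03 m and linear speed of stage above 0.3 m/s).
It fails at once if a bystander is moved more than 30 mm (distance of any of vial_mid, slidebox_mid, tipbox_mid, dish_mid, capring_mid, driver_grip, knobdisc_mid from where it was at the start of the episode above 0.03 m).
It also fails if it takes over 58 s, if anything falls off the work surface, if the arm or the gripper's body presses on something with over 40 N, if the wrist force passes 120 N, or if a joint passes its speed limit or range.

## Working session

There is one attempt and no reset: what is moved stays moved. The work goes in short steps, Python scripts to look and compute and a tool call to move; the robot and the scene stay as the last step left them, time stands still between calls to the robot, and variables do not carry over. Pictures are saved under pics/ and viewed, about 8 in all and at most 12, crops included, and the job is handed in when it is done.

Besides the shell and the picture viewer there is one more tool, called in YAML: its name, and indented under it one key for each argument. send_rows: Moves the arm, as the interface text tells. Its arguments: {"type":"object","properties":{"commands":{"type":"array","items":{"type":"object","properties":{"delta_pos":{"type":"array","items":{"type":"number"}},"yaw":{"type":"number"}}}},"grip":{"type":"number"},"force":{"type":"number"}},"required":["commands"]}

```bash
mkdir -p pics; python3 - <<'E'
from station import manip
import cv2, numpy as np
s=manip.sense(); print(s['t'],s['tcp_pos'],s['tool_rot'],s['finger_gap'])
for n in("scene","top","wrist"):
    im=manip.snapshot(n); cv2.imwrite(f"pics/{n}0.png",im); 
    c=manip.get_calibration(n); print(n,{k:(np.round(v,4).tolist()) for k,v in c.items()})
a=cv2.imread("pics/scene0.png");b=cv2.imread("pics/top0.png")
cv2.imwrite("pics/both.png",cv2.resize(np.vstack([a,b]),None,fx=.78,fy=.78))
E
```

```text
0.0 [0.1438334  0.60747189 0.23030864] [ 1.16132011e-01  9.93233165e-01 -1.05981860e-03 -3.36251242e-04] 0.9994092726747119
scene {'fx': 428.0896, 'fy': 428.0896, 'cx': 253.6068, 'cy': 200.4458, 'world_to_cam': [[-0.4936, 0.8694, 0.0224, 0.2853], [0.4762, 0.2917, -0.8295, -0.2153], [-0.7278, -0.3988, -0.558, 1.5952], [0.0, 0.0, 0.0, 1.0]]}
top {'fx': 367.5002, 'fy': 367.5002, 'cx': 262.114, 'cy': 195.8299, 'world_to_cam': [[-0.1121, -0.9937, -0.0024, 0.0543], [-0.9725, 0.1102, -0.2054, 0.6107], [0.2043, -0.0207, -0.9787, 1.0548], [0.0, 0.0, 0.0, 1.0]]}
wrist {'fx': 270.5005, 'fy': 270.5005, 'cx': 256.5178, 'cy': 188.0429, 'mount': [[-0.0014, -0.9666, -0.2562, 0.0648], [1.0, -0.0012, -0.0008, -0.0003], [0.0005, -0.2562, 0.9666, -0.1431], [0.0, 0.0, 0.0, 1.0]]}
```

View pics/top0.png

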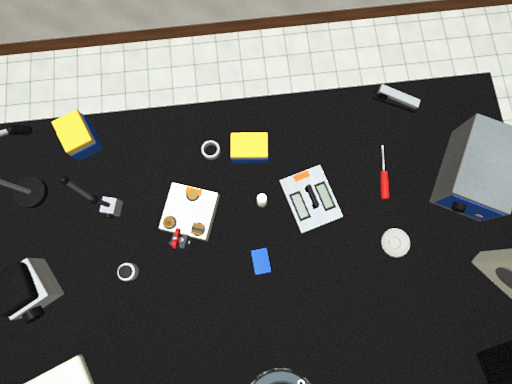

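View pics/scene0.png

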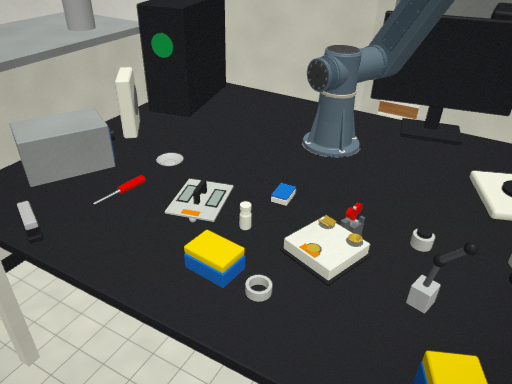

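The top view shows the base at (190,211), the red nut at (178,239), the stage top at (311,198) with its orange mark at (302,175), and the vial at (262,200). The scene view agrees. Next is a coarse localisation.

```bash
cat > h.py <<'E'
from station import manip
import cv2, numpy as np
from scipy.spatial.transform import Rotation as R
def cam(n,s=None):
    c=manip.get_calibration(n); K=np.array([[c['fx'],0,c['cx']],[0,c['fy'],c['cy']],[0,0,1]])
    if n=='wrist':
        T=np.eye(4);T[:3,:3]=R.from_quat(s['tool_rot']).as_matrix();T[:3,3]=s['tcp_pos']
        C=T@np.array(c['mount'])
    else: C=np.linalg.inv(np.array(c['world_to_cam']))
    return K,C          # C: cam->world
def cast(kc,uv,z):
    K,C=kc; d=C[:3,:3]@np.linalg.solve(K,[uv[0],uv[1],1]); o=C[:3,3]
    return o+d*(z-o[2])/d[2]
def proj(kc,p):
    K,C=kc; q=K@(np.linalg.inv(C)@np.r_[p,1])[:3]; return q[:2]/q[2]
def tri(views):           # [(kc,uv),...] least-squares point and rms miss
    A=np.zeros((3,3));b=np.zeros(3);L=[]
    for (K,C),uv in views:
        d=C[:3,:3]@np.linalg.solve(K,[uv[0],uv[1],1]);d/=np.linalg.norm(d)
        P=np.eye(3)-np.outer(d,d);A+=P;b+=P@C[:3,3];L.append((P,C[:3,3]))
    x=np.linalg.solve(A,b);return x,[round(float(np.linalg.norm(P@(x-o)))*1000,1) for P,o in L]
def blobs(im,lo,hi,amin=20):
    h=cv2.cvtColor(im,cv2.COLOR_BGR2HSV); m=cv2.inRange(h,np.array(lo),np.array(hi))
    n,l,st,ce=cv2.connectedComponentsWithStats(m)
    return [(int(st[i,4]),ce[i].round(1).tolist(),st[i,:4].tolist(),l==i) for i in range(1,n) if st[i,4]>=amin]
def wshot(name):
    s=manip.sense(); im=manip.snapshot('wrist'); cv2.imwrite(f'pics/{name}.png',im)
    np.savez(f'pics/{name}.npz',p=s['tcp_pos'],q=s['tool_rot']); return im,cam('wrist',s)
def load(name):
    d=np.load(f'pics/{name}.npz'); return cv2.imread(f'pics/{name}.png'),cam('wrist',dict(tcp_pos=d['p'],tool_rot=d['q']))
E
python3 - <<'E'
from h import *
t=cam('top')
for n,uv,z in [('nut',(178,239),.094),('flat',(194,192),.048),('c1',(169,222),.055),('c2',(198,229),.055),('grip',(311.5,196),.09),('smark',(302,175),.06),('vial',(262,200),.06),('slide',(261,261),.02),('plateC1',(321,166),.055),('plateC2',(281,182),.055),('plateC3',(342,215),.055),('plateC4',(301,231),.055)]:
    print(n,cast(t,uv,z).round(3))
print(R.from_quat(manip.sense()['tool_rot']).as_matrix().round(2))
E
```

```text
nut [0.507 0.242 0.094]
flat [0.652 0.193 0.048]
c1 [0.566 0.274 0.055]
c2 [0.535 0.188 0.055]
grip [ 0.59 -0.16  0.09]
smark [ 0.665 -0.145  0.06 ]
vial [ 0.601 -0.013  0.06 ]
slide [0.421 0.011 0.02 ]
plateC1 [ 0.688 -0.208  0.055]
plateC2 [ 0.652 -0.078  0.055]
plateC3 [ 0.528 -0.249  0.055]
plateC4 [ 0.494 -0.119  0.055]
[[-0.97  0.23 -0.  ]
 [ 0.23  0.97 -0.  ]
 [ 0.   -0.   -1.  ]]
```

send_rows:
  commands:
    - {"delta_pos": [4.6,-4.2,0.3]}
    - {"delta_pos": [4.6,-4.2,0.3]}
    - {"delta_pos": [4.6,-4.2,0.3]}
    - {"delta_pos": [4.6,-4.2,0]}
    - {"delta_pos": [4.6,-4.2,0]}
    - {"delta_pos": [4.6,-4.2,0]}
    - {"delta_pos": [4.6,-4.2,0]}
    - {"delta_pos": [4.0,-4.2,0]}
    - {"delta_pos": [0,0,0]}
    - {"delta_pos": [0,0,0]}

```text
validation failed for argument at $.co...
```

```bash
python3 - <<'E'
from h import *
im,kc=wshot('w1'); s=manip.sense(); print(s['t'],s['tcp_pos'],R.from_quat(s['tool_rot']).as_euler('zyx'))
E
```

```text
0.2 [0.14396531 0.60773462 0.23070376] [-2.90880192e+00 -5.42658095e-04  3.14033346e+00]
```

View pics/w1.png

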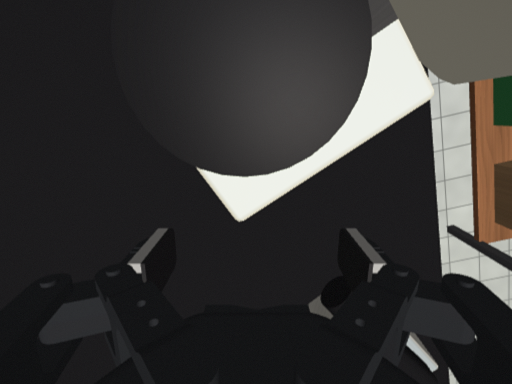

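The move was refused, probably because yaw is missing. The picture shows only the open fingers, near (150,240) and (360,240), and things beyond the bench's left side.

send_rows:
  commands:
    - {"delta_pos": [4.6,-4.2,0.3],"yaw": 0.0}
    - {"delta_pos": [4.6,-4.2,0.3],"yaw": 0.0}
    - {"delta_pos": [4.6,-4.2,0.3],"yaw": 0.0}
    - {"delta_pos": [4.6,-4.2,0.0],"yaw": 0.0}
    - {"delta_pos": [4.6,-4.2,0.0],"yaw": 0.0}
    - {"delta_pos": [4.6,-4.2,0.0],"yaw": 0.0}
    - {"delta_pos": [4.6,-4.2,0.0],"yaw": 0.0}
    - {"delta_pos": [4.0,-4.2,0.0],"yaw": 0.0}
    - {"delta_pos": [0.0,0.0,0.0],"yaw": 0.0}

```text
t: 1.32
tcp_pos: [0.5106, 0.2658, 0.239]
tool_rot: [0.114, 0.993, 0.001, 0.001]
force: [0.2, 0.6, 0.9]
finger_gap: 1.006
```

```bash
python3 - <<'E'
from h import *
im,kc=wshot('w2'); s=manip.sense(); print(s['t'],s['tcp_pos'],R.from_quat(s['tool_rot']).as_euler('zyx'),s['q'].round(2))
E
```

```text
1.375 [0.50860697 0.26715685 0.23880234] [-2.91469017e+00  1.06355553e-03 -3.13994355e+00] [ 0.29  0.45  1.55  0.    1.14 -1.06]
```

View pics/w2.png

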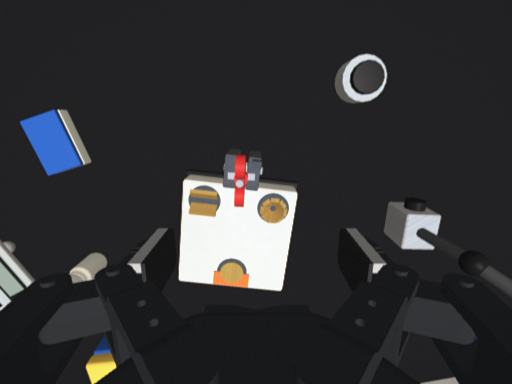

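The wrist view shows the red blade from (240,155) to (240,205), the groove seat at (204,202), the cone at (273,208), the flat pad and orange mark at (231,275), and the deck. I'll take a second wrist view from lower and to the right for heights.

send_rows:
  commands:
    - {"delta_pos": [0.0,-5.0,-3.0],"yaw": 0.0}
    - {"delta_pos": [0.0,-4.0,-3.0],"yaw": 0.0}
    - {"delta_pos": [0.0,0.0,0.0],"yaw": 0.0}

```text
t: 1.75
tcp_pos: [0.5059, 0.1793, 0.1779]
tool_rot: [0.11, 0.994, 0.002, 0.0]
force: [-0.2, -0.7, -0.7]
finger_gap: 1.0
```

```bash
python3 - <<'E'
from h import *
wshot('w3')
for n in('w2','w3'):
    im,kc=load(n); print(n,kc[1][:3,3].round(3))
    for lab,lo,hi in(('red',(0,150,80),(6,255,255)),('brass',(10,90,60),(28,255,235)),('orange',(7,200,236),(16,255,255)),('white',(0,0,190),(180,60,255))):
        for b in blobs(im,lo,hi,60): print(lab,b[:3])
E
```

```text
w2 [0.447 0.28  0.382]
red (445, [239.8, 178.4], [234, 155, 14, 51])
brass (202, [203.7, 193.7], [190, 189, 28, 10])
brass (501, [273.0, 210.2], [260, 198, 27, 25])
brass (314, [202.6, 208.9], [189, 202, 28, 15])
brass (382, [231.2, 271.9], [220, 262, 24, 21])
brass (306, [100.0, 362.7], [85, 353, 32, 31])
white (594, [360.0, 78.4], [343, 55, 44, 46])
white (83, [71.1, 136.6], [58, 110, 27, 54])
white (8308, [234.8, 237.8], [179, 179, 118, 112])
white (804, [419.3, 230.2], [402, 215, 38, 34])
white (261, [14.1, 266.7], [0, 247, 31, 39])
white (89, [82.8, 271.8], [70, 267, 21, 13])
white (98, [3.1, 299.2], [0, 290, 10, 20])
w3 [0.442 0.193 0.321]
red (1172, [333.8, 179.3], [320, 148, 28, 67])
brass (308, [274.2, 197.3], [258, 191, 34, 13])
brass (696, [358.5, 217.3], [342, 203, 33, 30])
brass (458, [271.2, 215.8], [256, 207, 32, 18])
brass (615, [298.1, 292.5], [275, 279, 42, 28])
white (746, [467.7, 57.5], [452, 27, 45, 58])
white (80, [109.6, 126.0], [96, 95, 29, 64])
white (9293, [290.0, 249.8], [234, 180, 118, 131])
white (581, [369.3, 210.2], [343, 191, 42, 51])
white (390, [15.6, 259.0], [0, 235, 37, 47])
white (109, [2.9, 299.3], [0, 289, 10, 20])
```

View pics/w3.png

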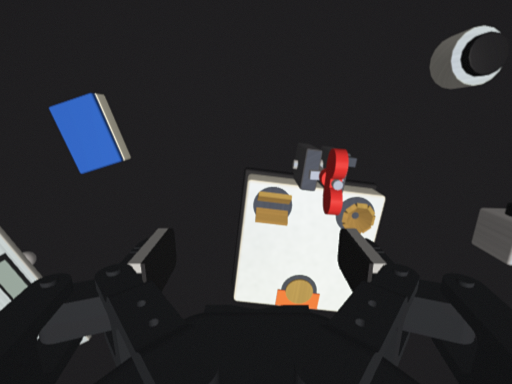

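```bash
python3 - <<'E'
from h import *
k2=load('w2')[1];k3=load('w3')[1];kt=cam('top');ks=cam('scene')
prs={'cone':((273,209.7),(357.5,216)),'groove':((203.3,202),(272.7,207)),'flat':((231.2,272),(298.5,292)),'bolttop':((240,183.5),(338.5,185.5)),
 'deckL':((184.5,178),(248,172)),'deckR':((297,186),(385,195))}
P={}
for n,(a,b) in prs.items():
    x,r=tri([(k2,a),(k3,b)]);P[n]=x;print(n,x.round(4),r)
    print('   at plane',[cast(k,u,.059 if n in('cone','groove') else .107 if n=='bolttop' else .048 if n=='flat' else .045).round(4)[:2] for k,u in((k2,a),(k3,b))])
# fit base pose with planes
def fit(k,i):
    pts=np.array([cast(k,prs[n][i],z)[:2] for n,z in(('cone',.056),('groove',.056),('flat',.048))])
    loc=np.array([[-45,45],[-45,-45],[55,0]])/1000
    a=loc-loc.mean(0);b=pts-pts.mean(0)
    th=np.arctan2((a[:,0]*b[:,1]-a[:,1]*b[:,0]).sum(),(a*b).sum())
    Rm=np.array([[np.cos(th),-np.sin(th)],[np.sin(th),np.cos(th)]]);t=pts.mean(0)-Rm@loc.mean(0)
    print('fit',t.round(4),th.round(4),((loc@Rm.T+t-pts)*1000).round(1).tolist(),'nut',(Rm@[-.088,0]+t).round(4))
fit(k2,0);fit(k3,1)
# nut blade direction from min-area rect in w2
for n in('w2','w3'):
    im,k=load(n); m=blobs(im,(0,150,80),(6,255,255),60)[0][3]; vx,vy,x0,y0=cv2.fitLine(np.argwhere(m)[:,::-1].astype(np.float32),cv2.DIST_L2,0,.01,.01).ravel()
    a=cast(k,(x0,y0),.1);b=cast(k,(x0+20*vx,y0+20*vy),.1);d=b-a;print(n,'blade ang',np.arctan(d[1]/d[0]),a)
E
```

```text
cone [0.5649 0.2745 0.0548] [0.3, 0.3]
   at plane [array([0.5636, 0.2745]), array([0.5626, 0.2733])]
groove [0.5355 0.19   0.053 ] [0.2, 0.2]
   at plane [array([0.5336, 0.1917]), array([0.5336, 0.19  ])]
flat [0.6439 0.198  0.0497] [0.9, 0.9]
   at plane [array([0.644 , 0.1981]), array([0.6462, 0.1977])]
bolttop [0.5111 0.2474 0.1044] [0.5, 0.5]
   at plane [array([0.51  , 0.2479]), array([0.5107, 0.2467])]
deckL [0.4993 0.1718 0.0383] [2.7, 2.7]
   at plane [array([0.501 , 0.1734]), array([0.4953, 0.1727])]
deckR [0.5482 0.3102 0.0444] [3.9, 3.9]
   at plane [array([0.5442, 0.3112]), array([0.5519, 0.3092])]
fit [0.592  0.2171] -0.3495 [[0.5, 0.4], [-0.1, -0.6], [-0.3, 0.2]] nut [0.5093 0.2473]
fit [0.5926 0.2167] -0.3392 [[1.1, -0.1], [0.5, -0.7], [-1.7, 0.8]] nut [0.5096 0.246 ]
w2 blade ang -0.2827784492795646 [0.50611024 0.24817819 0.1       ]
w3 blade ang -0.27413832945351646 [0.50678409 0.24539427 0.1       ]
```

send_rows:
  commands:
    - {"delta_pos": [0.2,4.0,0.0],"yaw": -0.06}
    - {"delta_pos": [0.2,2.8,0.0],"yaw": 0.0}
    - {"delta_pos": [0.0,0.0,0.0],"yaw": 0.0}

```text
t: 2.17
tcp_pos: [0.5108, 0.2559, 0.1821]
tool_rot: [0.138, 0.99, 0.005, 0.004]
force: [0.0, 0.1, -0.0]
finger_gap: 0.999
```

send_rows:
  commands:
    - {"delta_pos": [-0.1,-0.9,-2.0],"yaw": 0.0}
    - {"delta_pos": [0.0,0.0,-3.0],"yaw": 0.0}
    - {"delta_pos": [0.0,0.0,0.0],"yaw": 0.0}

```text
t: 2.55
tcp_pos: [0.5093, 0.2499, 0.1341]
tool_rot: [0.135, 0.991, 0.005, 0.006]
force: [0.3, 0.2, 0.9]
finger_gap: 0.999
```

send_rows:
  commands:
    - {"delta_pos": [0.1,-0.3,-2.5],"yaw": 0.0}
    - {"delta_pos": [0.0,0.0,-2.0],"yaw": 0.0}
    - {"delta_pos": [0.0,0.0,0.0],"yaw": 0.0}

```text
t: 2.92
tcp_pos: [0.5127, 0.2484, 0.0928]
tool_rot: [0.134, 0.991, 0.007, 0.01]
force: [-0.4, 1.0, -0.9]
finger_gap: 1.0
```

send_rows:
  commands:
    - {"delta_pos": [-0.2,-0.1,-0.8],"yaw": 0.0}
    - {"delta_pos": [0.0,0.0,0.0],"yaw": 0.0}

```text
t: 3.18
tcp_pos: [0.512, 0.248, 0.087]
tool_rot: [0.134, 0.991, 0.008, 0.012]
force: [-0.7, -0.5, 0.4]
finger_gap: 1.001
```

send_rows:
  commands:
    - {"delta_pos": [0.0,0.0,0.0],"yaw": 0.0}
    - {"delta_pos": [0.0,0.0,0.0],"yaw": 0.0}
    - {"delta_pos": [0.0,0.0,0.0],"yaw": 0.0}
    - {"delta_pos": [0.0,0.0,0.0],"yaw": 0.0}
  grip: 1.0
  force: 40

```text
t: 3.68
tcp_pos: [0.5129, 0.2482, 0.0886]
tool_rot: [0.134, 0.991, 0.008, 0.013]
force: [-0.3, -6.2, 2.4]
finger_gap: 0.146
```

send_rows:
  commands:
    - {"delta_pos": [0.0,0.0,-0.2],"yaw": 0.18}
    - {"delta_pos": [0.0,0.0,0.0],"yaw": 0.18}
    - {"delta_pos": [0.0,0.0,0.0],"yaw": 0.18}
    - {"delta_pos": [0.0,0.0,0.0],"yaw": 0.18}

```text
t: 4.18
tcp_pos: [0.5123, 0.2477, 0.0888]
tool_rot: [-0.235, 0.972, 0.012, 0.01]
force: [-0.3, 1.5, 0.4]
finger_gap: 0.1
```

send_rows:
  commands:
    - {"delta_pos": [0.0,0.0,0.0],"yaw": 0.18}
    - {"delta_pos": [0.0,0.0,0.0],"yaw": 0.18}
    - {"delta_pos": [0.0,0.0,0.0],"yaw": 0.18}
    - {"delta_pos": [0.0,0.0,0.0],"yaw": 0.12}
    - {"delta_pos": [0.0,0.0,0.0],"yaw": 0.0}

```text
t: 4.8
tcp_pos: [0.5115, 0.2485, 0.0888]
tool_rot: [-0.546, 0.838, 0.015, 0.004]
force: [0.1, 0.2, 1.0]
finger_gap: 0.103
```

```bash
python3 - <<'E'
from h import *
im,kc=wshot('w4'); s=manip.sense(); print(s['t'],s['tcp_pos'],s['ft_torque'],s['q'].round(2)); M=R.from_quat(s['tool_rot']).as_matrix();print(M.round(3),np.arctan2(M[1,1],M[0,1])-np.pi/2+.347)
E
```

```text
4.85 [0.5114776  0.24842949 0.0887237 ] [0.0078123  0.00130477 0.0777761 ] [ 0.24  0.65  1.7   0.04  0.8  -2.52]
[[-0.404 -0.915 -0.009]
 [-0.915  0.403  0.031]
 [-0.024  0.021 -0.999]] 1.502471680818307
```

send_rows:
  commands:
    - {"delta_pos": [0.0,0.0,0.0],"yaw": 0.0}
    - {"delta_pos": [0.0,0.0,0.0],"yaw": 0.0}
    - {"delta_pos": [0.0,0.0,2.5],"yaw": 0.0}
    - {"delta_pos": [0.0,0.0,2.5],"yaw": 0.0}
  grip: 0.2

```text
t: 5.35
tcp_pos: [0.5098, 0.2478, 0.1375]
tool_rot: [-0.544, 0.839, 0.016, 0.002]
force: [0.1, -0.0, 0.3]
finger_gap: 0.402
```

send_rows:
  commands:
    - {"delta_pos": [2.4,-0.9,0.0],"yaw": 0.0}
    - {"delta_pos": [2.0,-0.8,0.0],"yaw": 0.0}
    - {"delta_pos": [0.0,0.0,0.0],"yaw": 0.0}
  grip: 1.0

```text
t: 5.72
tcp_pos: [0.5557, 0.231, 0.1402]
tool_rot: [-0.544, 0.839, 0.016, 0.004]
force: [-0.6, 0.1, -0.3]
finger_gap: -0.003
```

```bash
python3 - <<'E'
from h import *
im,kc=wshot('w5'); s=manip.sense(); print(s['t'],s['tcp_pos'],s['finger_gap'])
for b in blobs(im,(0,150,80),(6,255,255),60): print(b[:3])
E
```

```text
5.775 [0.55432597 0.23119425 0.13993907] -0.0018105839673370162
(1532, [319.7, 198.6], [304, 162, 31, 77])
```

View pics/w5.png

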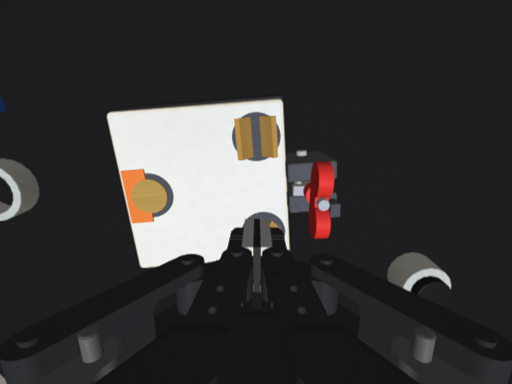

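The nut is loosened: the blade now lies along the base's y at (320,200), and the bolt is still upright. Now I'll lower behind it and push it out.

send_rows:
  commands:
    - {"delta_pos": [0.0,0.0,-2.8],"yaw": 0.0}
    - {"delta_pos": [0.0,0.0,-2.3],"yaw": 0.0}
    - {"delta_pos": [0.0,0.0,0.0],"yaw": 0.0}

```text
t: 6.15
tcp_pos: [0.5504, 0.2322, 0.0877]
tool_rot: [-0.544, 0.839, 0.017, 0.001]
force: [0.7, 0.1, -0.4]
finger_gap: -0.003
```

send_rows:
  commands:
    - {"delta_pos": [-1.9,0.7,0.0],"yaw": 0.0}
    - {"delta_pos": [-1.9,0.7,0.0],"yaw": 0.0}
    - {"delta_pos": [-1.9,0.7,0.0],"yaw": 0.0}
    - {"delta_pos": [-1.9,0.7,0.0],"yaw": 0.0}
    - {"delta_pos": [0.0,0.0,0.0],"yaw": 0.0}

```text
t: 6.78
tcp_pos: [0.4703, 0.2625, 0.0908]
tool_rot: [-0.544, 0.839, 0.016, 0.003]
force: [0.4, 0.1, 0.3]
finger_gap: -0.002
```

send_rows:
  commands:
    - {"delta_pos": [0.0,0.0,4.0],"yaw": -0.18}
    - {"delta_pos": [0.5,-2.0,4.5],"yaw": -0.18}
    - {"delta_pos": [2.0,-4.0,3.0],"yaw": -0.18}
    - {"delta_pos": [2.0,-5.0,0.5],"yaw": -0.18}
  grip: -1.0

```text
t: 7.28
tcp_pos: [0.517, 0.1527, 0.2153]
tool_rot: [-0.206, 0.978, 0.015, 0.011]
force: [1.0, 0.2, 0.3]
finger_gap: 0.847
```

```bash
python3 - <<'E'
from h import *
im,kc=wshot('w6'); s=manip.sense(); print(s['t'],s['tcp_pos'],s['q'].round(2))
t=manip.snapshot('top');cv2.imwrite('pics/top1.png',t)
for n,i,k in(('w',im,kc),('t',t,cam('top'))):
  for b in blobs(i,(0,150,80),(6,255,255),15): print(n,b[:3],cast(k,b[1],.03))
bR=R.from_euler('z',-.347).as_matrix();print('expected nut lying',bR@[-.161,0,.029]+[.592,.217,0])
E
```

```text
7.325 [0.52017424 0.14656659 0.2153284 ] [ 0.05  0.43  1.68  0.03  1.02 -1.94]
w (1218, [362.7, 152.1], [343, 130, 45, 43]) [0.44685615 0.26850308 0.03      ]
t (245, [384.1, 184.7], [380, 170, 10, 29]) [ 0.61225876 -0.40163403  0.03      ]
expected nut lying [0.44059605 0.27175258 0.029     ]
```

send_rows:
  commands:
    - {"delta_pos": [0.5,-5.5,0.3],"yaw": -0.1}
    - {"delta_pos": [0.5,-5.5,0.0],"yaw": -0.06}
    - {"delta_pos": [0.5,-5.5,0.0],"yaw": 0.0}
    - {"delta_pos": [0.5,-4.0,0.0],"yaw": 0.0}
    - {"delta_pos": [0.0,0.0,0.0],"yaw": 0.0}

```text
t: 8.0
tcp_pos: [0.5408, -0.0613, 0.2181]
tool_rot: [-0.126, 0.992, 0.013, 0.014]
force: [-0.9, 0.8, 0.1]
finger_gap: 1.0
```

```bash
python3 - <<'E'
from h import *
im,kc=wshot('w7'); s=manip.sense(); print(s['t'],s['tcp_pos'])
E
```

```text
8.05 [ 0.54013329 -0.05976987  0.21798027]
```

send_rows:
  commands:
    - {"delta_pos": [0.5,-4.5,-1.0],"yaw": 0.0}
    - {"delta_pos": [0.5,-3.0,-1.0],"yaw": 0.0}
    - {"delta_pos": [0.0,0.0,0.0],"yaw": 0.0}

```text
t: 8.43
tcp_pos: [0.55, -0.1309, 0.1974]
tool_rot: [-0.13, 0.991, 0.015, 0.014]
force: [-0.8, 0.2, 0.8]
finger_gap: 1.001
```

```bash
python3 - <<'E'
from h import *
im,kc=wshot('w8'); s=manip.sense(); print(s['t'],s['tcp_pos'],s['tool_rot'])
a=cv2.imread('pics/w7.png'); cv2.imwrite('pics/p78.png',cv2.resize(np.vstack([a[:300],im[:300]]),None,fx=1,fy=1))
E
```

```text
8.475 [ 0.54973154 -0.12973601  0.19766613] [-0.13037274  0.99125624  0.0151744   0.0135555 ]
```

View pics/p78.png

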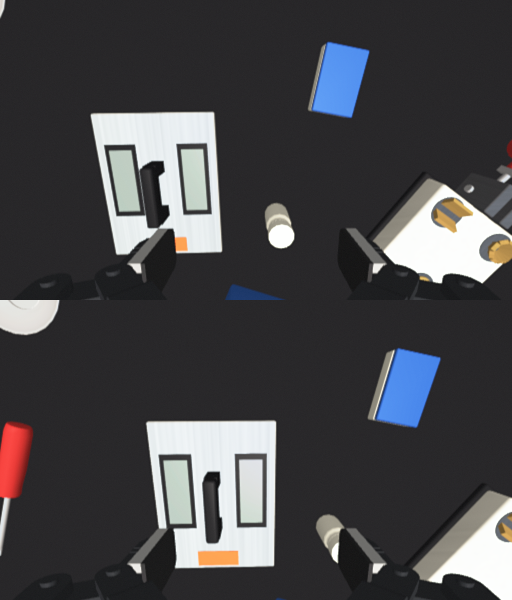

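w7 shows the plate corners at about (92,114), (214,112), (222,251) and (117,254). In w8 they are at (147,122), (276,121), (274,267) and (154,269), with the bar near (212,207).

```bash
python3 - <<'E'
from h import *
C={'w7':[(92,114),(214,112),(222,251)],'w8':[(147,122),(276,121),(274,267)]}
V={}
for n in C:
    im,k=load(n);g=cv2.cvtColor(im,cv2.COLOR_BGR2GRAY)
    c=cv2.cornerSubPix(g,np.array(C[n],np.float32).reshape(-1,1,2),(4,4),(-1,-1),(3,50,.01)).reshape(-1,2);V[n]=(k,c)
    p=np.array([cast(k,u,.038) for u in c]);e=p[2]-p[1];d=p[0]-p[1]
    print(n,c.round(1).tolist(),'len',np.linalg.norm(e).round(4),np.linalg.norm(d).round(4),'yaw',np.arctan2(e[1],e[0]).round(4),np.arctan2(-d[0],d[1]).round(4) if 0 else np.arctan2(d[0],-d[1]).round(4),'ctr(.038)',((p[0]+p[2])/2)[:2].round(4))
    bl=[b for b in blobs(im,(5,150,180),(18,255,255),40)];print([(b[0],b[1],cast(k,b[1],.038).round(4)[:2]) for b in bl])
    m=(g<60).astype(np.uint8); x0,x1,y0,y1=(140,172,150,226) if n=='w7' else (200,224,165,245)
    ys,xs=np.nonzero(m[y0:y1,x0:x1]); print('bar dark bbox',xs.min()+x0,xs.max()+x0,ys.min()+y0,ys.max()+y0)
    h=(g[y0:y1,x0:x1]);np.save(n+'bar',h)
T=[tri([(V['w7'][0],V['w7'][1][i]),(V['w8'][0],V['w8'][1][i])]) for i in range(3)]
for t in T: print('tri',t[0].round(4),t[1])
cr=[cv2.resize(load(n)[0][a:b,c:d],None,fx=4,fy=4,interpolation=2) for n,a,b,c,d in(('w7',150,240,120,200),('w8',155,245,175,255))]
cr=[cv2.convertScaleAbs(x,alpha=2.5) for x in cr];cv2.imwrite('pics/bar.png',np.hstack(cr))
E
```

```text
w7 [[90.19999694824219, 113.69999694824219], [213.5, 111.69999694824219], [221.39999389648438, 251.39999389648438]] len 0.1787 0.139 yaw 0.265 0.2666 ctr(.038) [ 0.5943 -0.1651]
[(133, [180.5, 243.5], array([ 0.6634, -0.1291]))]
bar dark bbox 140 168 162 225
w8 [[145.8000030517578, 121.69999694824219], [275.3999938964844, 120.5999984741211], [273.5, 265.5]] len 0.1787 0.1389 yaw 0.2657 0.2666 ctr(.038) [ 0.5946 -0.1654]
[(491, [217.9, 257.6], array([ 0.6684, -0.1456]))]
bar dark bbox 203 221 172 242
tri [ 0.5268 -0.2564  0.0363] [0.2, 0.2]
tri [ 0.49   -0.1217  0.036 ] [0.2, 0.2]
tri [ 0.6631 -0.0746  0.0368] [0.2, 0.2]
```

View pics/bar.png

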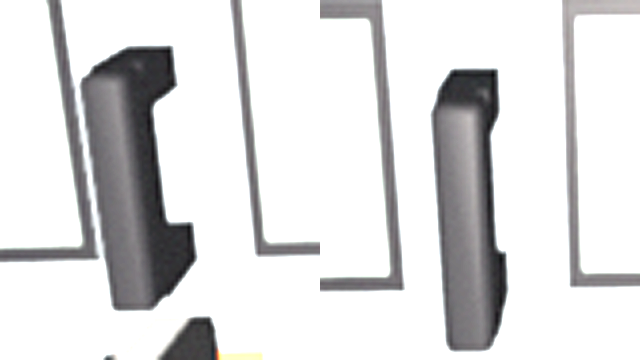

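The bar crop agrees with a plate-aligned bar. I'll approach the bar and check it against the bar's own rays.

send_rows:
  commands:
    - {"delta_pos": [2.5,-2.0,-1.5],"yaw": 0.0}
    - {"delta_pos": [1.5,-1.2,-1.5],"yaw": 0.0}
    - {"delta_pos": [0.0,0.0,0.0],"yaw": 0.0}

```text
t: 8.85
tcp_pos: [0.59, -0.1549, 0.1683]
tool_rot: [-0.134, 0.991, 0.017, 0.013]
force: [-0.3, 0.3, 0.2]
finger_gap: 1.0
```

```bash
python3 - <<'E'
from h import *
k7=load('w7')[1];k8=load('w8')[1];a=(151,197.5);b=(210.7,211.3)
print(tri([(k7,a),(k8,b)]),cast(k7,a,.08),cast(k8,b,.08)); s=manip.sense();print(s['tcp_pos'],s['tool_rot'])
E
```

```text
(array([ 0.59573084, -0.16567441,  0.07118913]), [0.3, 0.3]) [ 0.59170272 -0.16308332  0.08      ] [ 0.59235963 -0.16525104  0.08      ]
[ 0.58995388 -0.15486915  0.16832338] [-0.13385437  0.99077324  0.01668485  0.01315312]
```

send_rows:
  commands:
    - {"delta_pos": [0.4,-1.0,-3.0],"yaw": 0.0}
    - {"delta_pos": [0.0,0.0,-3.5],"yaw": 0.0}
    - {"delta_pos": [0.0,0.0,-2.0],"yaw": 0.0}
    - {"delta_pos": [0.0,0.0,0.0],"yaw": 0.0}

```text
t: 9.35
tcp_pos: [0.5928, -0.1567, 0.0857]
tool_rot: [-0.138, 0.99, 0.017, 0.014]
force: [-0.2, -0.1, 0.2]
finger_gap: 1.0
```

send_rows:
  commands:
    - {"delta_pos": [0.1,-0.8,-1.5],"yaw": -0.01}
    - {"delta_pos": [0.0,-0.2,-1.2],"yaw": 0.0}
    - {"delta_pos": [0.0,0.0,0.0],"yaw": 0.0}

```text
t: 9.72
tcp_pos: [0.5949, -0.1663, 0.06]
tool_rot: [-0.133, 0.991, 0.016, 0.015]
force: [-0.3, 0.0, -0.5]
finger_gap: 0.997
```

send_rows:
  commands:
    - {"delta_pos": [0.0,0.1,-0.7],"yaw": 0.0}
    - {"delta_pos": [0.0,0.0,0.0],"yaw": 0.0}

```text
t: 9.98
tcp_pos: [0.5952, -0.1655, 0.053]
tool_rot: [-0.133, 0.991, 0.016, 0.016]
force: [-0.4, -0.3, 0.0]
finger_gap: 0.998
```

send_rows:
  commands:
    - {"delta_pos": [0.0,0.0,0.0],"yaw": 0.0}
    - {"delta_pos": [0.0,0.0,0.0],"yaw": 0.0}
    - {"delta_pos": [0.0,0.0,0.0],"yaw": 0.0}
    - {"delta_pos": [0.0,0.0,0.0],"yaw": 0.0}
    - {"delta_pos": [0.0,0.0,0.0],"yaw": 0.0}
  grip: 1.0
  force: 60

```text
t: 10.6
tcp_pos: [0.5958, -0.1659, 0.0541]
tool_rot: [-0.133, 0.991, 0.016, 0.016]
force: [-1.2, -0.6, -0.0]
finger_gap: 0.15
```

send_rows:
  commands:
    - {"delta_pos": [0.0,0.0,1.5],"yaw": 0.0}
    - {"delta_pos": [0.0,0.0,3.0],"yaw": 0.0}
    - {"delta_pos": [0.0,0.0,4.0],"yaw": 0.0}
    - {"delta_pos": [0.0,0.0,4.0],"yaw": 0.0}
    - {"delta_pos": [0.0,0.0,2.0],"yaw": 0.0}
    - {"delta_pos": [0.0,0.0,0.0],"yaw": 0.0}

```text
t: 11.35
tcp_pos: [0.5899, -0.1625, 0.2008]
tool_rot: [-0.133, 0.991, 0.02, 0.011]
force: [-0.5, 0.2, -5.8]
finger_gap: 0.151
```

```bash
python3 - <<'E'
from h import *
im,kc=wshot('w9'); s=manip.sense(); print(s['t'],s['tcp_pos'],s['tool_rot'],s['force'],s['ft_torque'])
g=cv2.cvtColor(im,cv2.COLOR_BGR2GRAY)
M=R.from_quat(s['tool_rot']).as_matrix();print(M.round(3))
cv2.imwrite('pics/w9b.png',im)
E
```

```text
11.4 [ 0.58928237 -0.1622169   0.19963867] [-0.13285861  0.99087418  0.02049013  0.00985371] [ 0.18000099 -0.67608957 -5.096037  ] [-0.09191969 -0.02924847 -0.00463961]
[[-0.965 -0.264  0.014]
 [-0.263  0.964  0.043]
 [-0.025  0.038 -0.999]]
```

View pics/w9.png

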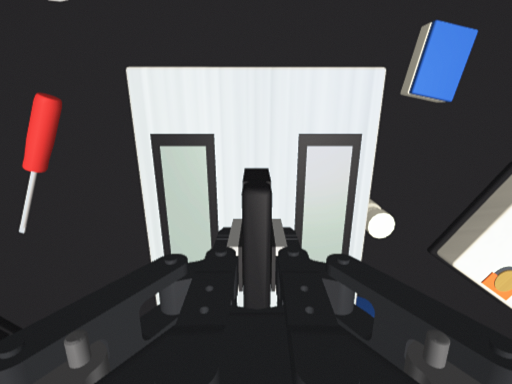

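The stage is gripped square and centred, with its back edge at v=68 from u=128 to 385. Now carrying it to the base.

send_rows:
  commands:
    - {"delta_pos": [0.0,2.0,0.0],"yaw": 0.0}
    - {"delta_pos": [0.0,4.0,0.0],"yaw": -0.07}
    - {"delta_pos": [0.0,4.5,0.0],"yaw": -0.08}
    - {"delta_pos": [0.0,4.5,0.0],"yaw": -0.08}
    - {"delta_pos": [0.0,4.5,0.0],"yaw": -0.08}
    - {"delta_pos": [0.0,4.5,0.0],"yaw": -0.08}
    - {"delta_pos": [0.0,4.5,0.0],"yaw": -0.08}
    - {"delta_pos": [0.0,4.0,0.0],"yaw": -0.08}
    - {"delta_pos": [0.0,2.5,0.0],"yaw": -0.06}
    - {"delta_pos": [0.0,0.0,0.0],"yaw": 0.0}

```text
t: 12.65
tcp_pos: [0.5715, 0.2098, 0.1822]
tool_rot: [0.181, 0.983, 0.022, -0.002]
force: [-0.1, -0.9, -5.7]
finger_gap: 0.152
```

```bash
cat > err.py <<'E'
from h import *
s=manip.sense();M=R.from_quat(s['tool_rot']).as_matrix();p=s['tcp_pos']
B=R.from_euler('z',-.347).as_matrix();o=np.array([.592,.217,0])
yaw=np.arctan2(M[1,1],M[0,1])-np.pi/2
print('t',s['t'],'tcp',p.round(4),'yaw err to add',round(-.347-yaw,4),'force',s['force'].round(1))
S=np.column_stack([-M[:,0],M[:,1],-M[:,2]])  # stage axes
g=p+M[:,2]*(-.015)
F=[g+S@np.array(f) for f in([-.035,.045,-.059],[-.035,-.045,-.059],[.065,0,-.059])]
D=[o+B@np.array(q) for q in([-.045,.045,.058],[-.045,-.045,.058],[.055,0,.058])]
for f,d in zip(F,D): print('to go cm',((d-f)*100).round(2))
print('mean',(np.mean(np.array(D)-np.array(F),0)*100).round(2), 'tilt y,x',M[2,1].round(3),M[2,0].round(3))
E
python3 err.py
```

```text
t 12.65 tcp [0.5715 0.2098 0.1822] yaw err to add 0.0166 force [-0.1 -0.9 -5.7]
to go cm [ 1.    0.84 -8.26]
to go cm [ 1.14  0.78 -7.87]
to go cm [ 1.13  0.96 -7.94]
mean [ 1.09  0.86 -8.02] tilt y,x 0.042 0.012
```

send_rows:
  commands:
    - {"delta_pos": [0.7,0.5,-1.0],"yaw": 0.017}
    - {"delta_pos": [0.4,0.4,-1.5],"yaw": 0.0}
    - {"delta_pos": [0.0,0.0,-1.0],"yaw": 0.0}
    - {"delta_pos": [0.0,0.0,0.0],"yaw": 0.0}

```text
t: 13.15
tcp_pos: [0.5809, 0.2178, 0.1412]
tool_rot: [0.172, 0.985, 0.02, -0.006]
force: [-0.6, -0.1, -5.6]
finger_gap: 0.153
```

```bash
python3 err.py
```

```text
t 13.15 tcp [0.5809 0.2178 0.1412] yaw err to add -0.0006 force [-0.6 -0.1 -5.6]
to go cm [ 0.19  0.08 -4.16]
to go cm [ 0.19  0.08 -3.82]
to go cm [ 0.19  0.07 -3.81]
mean [ 0.19  0.07 -3.93] tilt y,x 0.038 0.018
```

send_rows:
  commands:
    - {"delta_pos": [0.2,0.1,-1.2],"yaw": 0.0}
    - {"delta_pos": [0.0,0.0,-1.0],"yaw": 0.0}
    - {"delta_pos": [0.0,0.0,0.0],"yaw": 0.0}

```text
t: 13.52
tcp_pos: [0.5835, 0.2179, 0.1179]
tool_rot: [0.173, 0.985, 0.021, -0.006]
force: [-0.5, -0.3, -5.2]
finger_gap: 0.15
```

```bash
python3 err.py; python3 -c "
from h import *
im=manip.snapshot('scene');cv2.imwrite('pics/s1.png',cv2.resize(im[180:330,240:440],None,fx=4,fy=4,interpolation=2))"
```

```text
t 13.525 tcp [0.5835 0.2179 0.1179] yaw err to add 0.0009 force [-0.5 -0.3 -5.2]
to go cm [-0.07  0.07 -1.83]
to go cm [-0.07  0.06 -1.48]
to go cm [-0.07  0.07 -1.48]
mean [-0.07  0.06 -1.6 ] tilt y,x 0.038 0.018
```

View pics/s1.png

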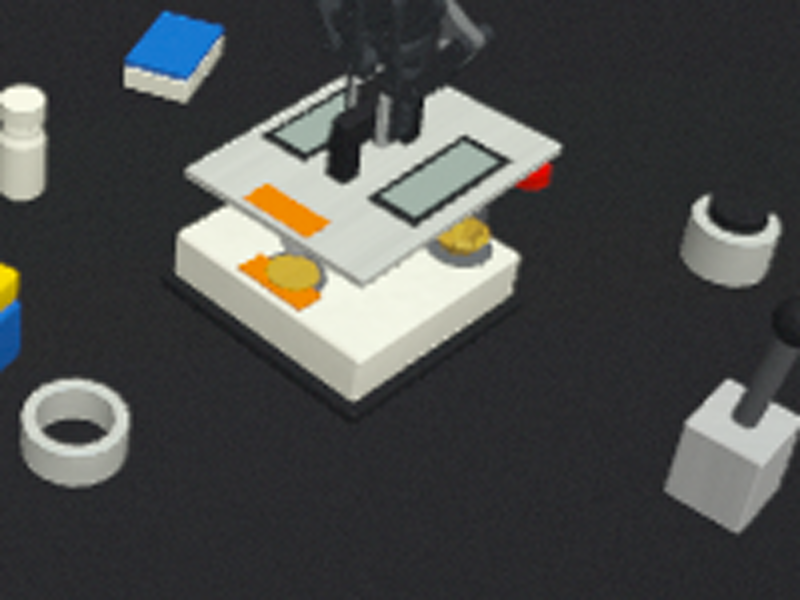

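The stage hovers above the base with orange over orange, the nut (535,175) lies low behind, and nothing is in the way. Now the slow lowering.

send_rows:
  commands:
    - {"delta_pos": [-0.05,0.05,-0.6],"yaw": 0.0}
    - {"delta_pos": [0.0,0.0,-0.3],"yaw": 0.0}
    - {"delta_pos": [0.0,0.0,-0.3],"yaw": 0.0}

```text
t: 13.95
tcp_pos: [0.5842, 0.2187, 0.1068]
tool_rot: [0.173, 0.985, 0.021, -0.004]
force: [0.2, -0.6, -5.0]
finger_gap: 0.153
```

```bash
python3 err.py
```

```text
t 13.95 tcp [0.5842 0.2187 0.1068] yaw err to add 0.0007 force [ 0.2 -0.6 -5. ]
to go cm [-0.16 -0.02 -0.72]
to go cm [-0.16 -0.03 -0.36]
to go cm [-0.16 -0.02 -0.39]
mean [-0.16 -0.02 -0.49] tilt y,x 0.04 0.015
```

send_rows:
  commands:
    - {"delta_pos": [-0.15,0.0,-0.25],"yaw": 0.0}
    - {"delta_pos": [0.0,0.0,-0.2],"yaw": 0.0}

```text
t: 14.2
tcp_pos: [0.5838, 0.219, 0.104]
tool_rot: [0.172, 0.985, 0.022, -0.002]
force: [-4.1, 0.6, 8.1]
finger_gap: 0.146
```

send_rows:
  commands:
    - {"delta_pos": [0.0,0.0,-0.2],"yaw": 0.0}

```text
t: 14.32
tcp_pos: [0.584, 0.2191, 0.1038]
tool_rot: [0.172, 0.985, 0.022, -0.002]
force: [-3.8, -0.6, 8.4]
finger_gap: 0.151
```

```bash
python3 err.py
```

```text
t 14.325 tcp [0.584  0.2191 0.1038] yaw err to add -0.0003 force [-3.8 -0.6  8.4]
to go cm [-0.16 -0.06 -0.42]
to go cm [-0.16 -0.06 -0.04]
to go cm [-0.16 -0.07 -0.12]
mean [-0.16 -0.06 -0.19] tilt y,x 0.042 0.011
```

send_rows:
  commands:
    - {"delta_pos": [-0.15,-0.05,-0.15],"yaw": 0.0}
    - {"delta_pos": [-0.1,0.0,-0.15],"yaw": 0.0}
  force: 20

```text
t: 14.58
tcp_pos: [0.584, 0.2189, 0.1037]
tool_rot: [0.172, 0.985, 0.023, 0.002]
force: [-1.3, -0.3, 5.3]
finger_gap: 0.152
```

```bash
python3 err.py
```

```text
t 14.575 tcp [0.584  0.2189 0.1037] yaw err to add -0.0009 force [-1.3 -0.3  5.3]
to go cm [-0.18 -0.04 -0.39]
to go cm [-0.19 -0.05  0.02]
to go cm [-0.19 -0.05 -0.15]
mean [-0.19 -0.05 -0.17] tilt y,x 0.045 0.004
```

Contact is gentle. Open partway so the bar is free, then look.

send_rows:
  commands:
    - {"delta_pos": [0.0,0.0,0.0],"yaw": 0.0}
    - {"delta_pos": [0.0,0.0,0.0],"yaw": 0.0}
    - {"delta_pos": [0.0,0.0,0.0],"yaw": 0.0}
    - {"delta_pos": [0.0,0.0,0.0],"yaw": 0.0}
  grip: 0.2

```text
t: 15.08
tcp_pos: [0.5837, 0.2191, 0.1029]
tool_rot: [0.173, 0.985, 0.023, 0.001]
force: [0.1, 0.1, -0.9]
finger_gap: 0.401
```

send_rows:
  commands:
    - {"delta_pos": [0.0,0.0,1.0],"yaw": 0.0}
    - {"delta_pos": [0.0,0.0,2.5],"yaw": 0.0}
    - {"delta_pos": [0.0,0.0,4.0],"yaw": 0.0}
    - {"delta_pos": [0.0,0.0,4.0],"yaw": 0.0}
    - {"delta_pos": [-3.0,0.0,2.0],"yaw": 0.0}
    - {"delta_pos": [-3.0,-1.0,0.0],"yaw": 0.0}
    - {"delta_pos": [0.0,0.0,0.0],"yaw": 0.0}

```text
t: 15.95
tcp_pos: [0.5226, 0.209, 0.2457]
tool_rot: [0.173, 0.985, 0.024, 0.003]
force: [0.1, 0.2, 1.2]
finger_gap: 0.406
```

```bash
python3 - <<'E'
from h import *
im,kc=wshot('w10'); s=manip.sense();print(s['t'],s['tcp_pos'],s['finger_gap'])
sc=manip.snapshot('scene');c=cv2.resize(sc[180:310,250:420],None,fx=3,fy=3,interpolation=2)
cv2.imwrite('pics/f1.png',np.hstack([cv2.resize(c,(460,384)),im[:,90:430]]))
for b in blobs(im,(0,150,80),(6,255,255),15): print(b[:3],cast(kc,b[1],.03))
E
```

```text
16.0 [0.52454125 0.20935598 0.24602189] 0.400877931807107
(1058, [273.7, 93.3], [250, 79, 48, 34]) [0.44557544 0.27039159 0.03      ]
```

View pics/f1.png

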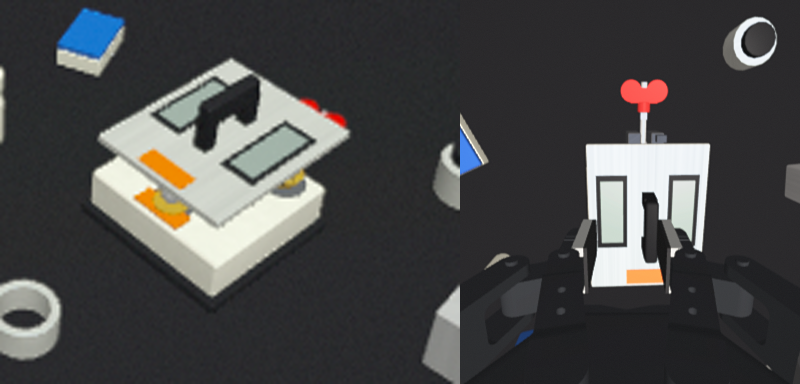

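The bolt lies fully out, with the nut at (645,95), and the plate sits square over the base. Next is a numeric check of the plate's height and pose from two wrist views.

send_rows:
  commands:
    - {"delta_pos": [-2.0,-4.0,0.0],"yaw": 0.0}
    - {"delta_pos": [-2.0,-4.0,0.0],"yaw": 0.0}
    - {"delta_pos": [0.0,0.0,0.0],"yaw": 0.0}

```text
t: 16.42
tcp_pos: [0.4894, 0.1282, 0.2457]
tool_rot: [0.172, 0.985, 0.025, 0.007]
force: [-0.2, 0.8, 0.3]
finger_gap: 0.4
```

```bash
python3 - <<'E'
from h import *
wshot('w11')
B=R.from_euler('z',-.347).as_matrix();o=np.array([.592,.217,0])
L=[np.array([-.1,-.07,.086]),np.array([-.1,.07,.086]),np.array([.08,-.07,.086]),np.array([.08,.07,.086])]
out={}
for n in('w10','w11'):
    im,k=load(n);g=cv2.cvtColor(im,cv2.COLOR_BGR2GRAY)
    e=np.array([proj(k,o+B@l) for l in L],np.float32)
    c=cv2.cornerSubPix(g,e.reshape(-1,1,2).copy(),(5,5),(-1,-1),(3,60,.01)).reshape(-1,2)
    out[n]=(k,c);print(n,'expected',e.round(1).tolist(),'found',c.round(1).tolist())
for i in range(4):
    x,r=tri([(out[n][0],out[n][1][i]) for n in out]);print('base frame',(B.T@(x-o)*1000).round(1),'exp',L[i]*1000,r)
E
```

```text
w10 expected [[214.8000030517578, 142.39999389648438], [340.0, 141.6999969482422], [220.60000610351562, 285.5], [329.29998779296875, 282.29998779296875]] found [[215.5, 144.0], [339.5, 143.39999389648438], [220.8000030517578, 286.1000061035156], [329.29998779296875, 282.29998779296875]]
w11 expected [[292.8999938964844, 144.3000030517578], [414.3999938964844, 143.5], [288.1000061035156, 284.70001220703125], [393.6000061035156, 281.29998779296875]] found [[293.0, 145.60000610351562], [413.5, 145.3000030517578], [291.5, 286.0], [393.6000061035156, 281.29998779296875]]
base frame [-98.2 -69.5  84.1] exp [-100.  -70.   86.] [0.1, 0.1]
base frame [-98.   69.8  85.3] exp [-100.   70.   86.] [0.0, 0.0]
base frame [ 71.5 -68.4 100.4] exp [ 80. -70.  86.] [0.4, 0.4]
base frame [80. 70. 86.] exp [80. 70. 86.] [0.0, 0.0]
```

```bash
python3 - <<'E'
from h import *
B=R.from_euler('z',-.347).as_matrix();o=np.array([.592,.217,0])
im=manip.snapshot('scene');k=cam('scene');g=cv2.cvtColor(im,cv2.COLOR_BGR2GRAY)
for l in([.08,-.07,.086],[.08,.07,.086],[-.1,.07,.086]):
    e=proj(k,o+B@np.array(l)).astype(np.float32); c=cv2.cornerSubPix(g,e.reshape(1,1,2).copy(),(4,4),(-1,-1),(3,60,.01)).ravel()
    up=proj(k,o+B@(np.array(l)+[0,0,.003]))-e; print(e.round(1),c.round(1),'3mm up =',up.round(2))
# nearby stationary reference: deck front corners
for l in([.08,.075,.045],[.08,-.075,.045]):
    e=proj(k,o+B@np.array(l)).astype(np.float32); c=cv2.cornerSubPix(g,e.reshape(1,1,2).copy(),(4,4),(-1,-1),(3,60,.01)).ravel(); print('deck',e.round(1),c.round(1))
print(manip.sense()['t'],manip.sense()['force'])
E
```

```text
[285.8 223.7] [285.5 225.8] 3mm up = [ 0.08 -1.  ]
[330.1 253.6] [330.4 257.1] 3mm up = [ 0.17 -1.04]
[379.1 222.8] [379.1 224.8] 3mm up = [ 0.23 -0.99]
deck [329.6 268.6] [329.2 270.6]
deck [283.3 236. ] [284.  237.6]
16.525 [-0.0628891  -0.12930842  0.48352462]
```

```bash
python3 -c "
from station import manip
print(manip.sign_off())"
```

```text
the job is handed in; nothing more can be done
None
```

I loosened the wing nut to about 1.5 rad and pushed the bolt out. The stage top went onto the base by its grip bar, orange mark over orange mark, with a contact force of about 14 N. I handed the job in at about 16.5 s; no verdict came back.

**What the last checks showed**
- **Bolt:** it lies swung out, with the nut within about 5 mm of where it should be at 1.45 rad.
- **Rear of the plate:** from two wrist views, both rear corners are level to about 1 mm. They stood 1–2 mm low, the same bias the wrist camera showed for the plate on the bench.
- **Sideways:** the plate sits about 1–2 mm further along the base's +x than I computed. That is about the error in my base position.
- **Scene camera:** two of the three plate corners are about 2 px below prediction, as are the base deck's corners, so the plate isn't standing proud.
- **Robot:** it is clear of everything.

**What failed or disagreed**
- My first move call was refused because its rows had no yaw value.
- The front plate corners could not be measured from the wrist because the fingers hid them. In the scene view, one front corner was off by 3.5 px instead of 2, probably because the detector locked onto the plate's lower edge.
- The tool had drifted about 2° out of vertical. The cone foot was therefore about 4 mm up when the other two touched, and it settled when I let go.

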